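# Set the bench magnifier over the bangle, one hole higher

### The job

The bench magnifier is parked with its button side against the little drawer chest. Carry it over to the soldering brick, without dropping or tipping it, and stand it on the bench so that the lens is centred over the silver bangle; press in the snap button on its square tube and raise the lens by one hole, no more, until the button has sprung fully out again. Leave the bangle where it lies on the brick, leave the cup, the hammer and the steel block alone, and let go of the magnifier.

Things in the scene. Friction and masses are not known exactly. Their poses are not given: they have to be found in the camera images.
- magnifier: Loose bench magnifier, 0.96 kg. Origin: under the base, on the post's axis; x along the lens arm to the lens, y across, z up. Grey base 97 x 80 x 12 mm, x -22 to 75, y -20 to 60 mm. On it a fixed square post; over the post slides a steel tube with head clamp, arm and lens. Lift it by the arm: the button locks tube to base. As found its -y side is some 3 mm from the chest: no room for a finger.
- tube_top (a point): Centre of the top end of the sliding steel tube, 26 x 26 mm square, 124 mm above the magnifier's underside as found (lower end at 26 mm); a black clamp, 32 (x) x 25 mm (y), goes on to 140 mm. The tube's -y face has three round 13.5 mm holes, 30 mm apart, at heights of 40, 70 and 100 mm as found, with the snap button in the top one; raising the tube 30 mm brings the next hole to the button.
- lens_arm (a point): Middle of the lens arm, a level steel bar 12 mm wide (y) and 16 mm tall, bare from x = 17 to 93 mm; this point is on the bar's centre line, 52 mm along x from the post's axis (near the centre of mass), 131 mm above the magnifier's underside as found. Rises with the tube.
- lens (a point): Centre of the round lens (96 mm over its black rim, 10 mm thick), 140 mm along x from the post's axis, 131 mm above the magnifier's underside as found. Rises with the tube.
- button_tip (a point): Tip of the snap button, a steel dome 12 mm across on the fixed post, pointing along the magnifier's -y, 100 mm above its underside; released it stands 6.5 mm proud of the tube's face (19.5 mm from the post's axis). A finger pad gripping the tube over it holds it flush; as the tube is then pulled up, the dome slips under the edge of its hole and springs out by itself at the next hole.
- tube (a joint): Height of the sliding tube on the post, m, growing upward: 0 as found (button in the top hole), 0.030 with the button in the next hole, 0.060 in the last; play in a hole +-1 mm. The tube with arm and lens weighs 150 g and slides with 1.7 N of friction while the button is hidden under its 1.5 mm wall; once the button is in a hole it is locked, and pulling on lifts the whole magnifier.
- snap (a joint): How far the snap button is pressed in, m: 0 fully out, 0.0065 flush with the tube's face, about 0.008 when hidden under the tube's wall between two holes. Its spring gives 1 N at rest and about 2 N when flush.
- chest: Fixed wooden chest of three little drawers, 120 mm deep (x) x 100 mm wide (y) x 130 mm high; origin at the centre of its underside, drawer fronts to its -x side.
- brick: Fixed pale soldering brick, 115 (x) x 114 (y) x 64 mm high; origin at the centre of its underside.
- bangle: Loose round silver bangle lying flat on the brick, 65 mm outside, 57 mm inside, 10 mm high; origin at the centre of its underside, 64 mm above the bench.
- cup: Loose white ceramic cup, 72 mm across, 65 mm high, standing on the bench behind the work; origin at the centre of its underside. To be left alone.
- hammer: Loose hammer, 200 mm long, lying along its x on the bench to the right of the brick; origin under its middle. To be left alone.
- block: Loose square steel bench block, 75 x 75 x 30 mm, lying on the bench; origin at the centre of its underside. To be left alone.
Things that resemble listed ones, but are neither listed nor needed, are in the scene too. Leave any orange look-alike of the magnifier alone.

How it is judged:
By the outcome, as a careful person would: the job done as asked, in the order asked, and still so for the second after the job is handed in, with the robot touching nothing.
It also fails if it takes over 54 s, if anything falls off the work surface, if the arm or the gripper's body presses on something with over 40 N, if the wrist force passes 120 N, or if a joint passes its speed limit or range.

### The arm

A 6-joint arm with a two-finger parallel gripper is mounted at the origin on the work surface. World frame = base frame: x ahead of the robot, y to its left, z up, the work surface at z = 0. Lengths are in m, angles in rad, forces in N, time in s.
With the tool pointing down it reaches from about 0.35 to 0.775 m from the base axis. Payload 5.5 kg.
Tool frame: the origin (TCP) lies at the very end of the fingers, on their centre line; the grasp point (between the pads) lies 19 mm behind it; z points along the fingers, y is the line along which they close (so a half turn about z gives the same grasp; the last joint's range is limited). The gripper opens to 85 mm and grips with 20 to 120 N. Pads are 22 mm wide; open, the fingers measure 114 mm over their backs; the gripper's body (76 mm by 85 mm) begins 54 mm behind the grasp point. The pads swing forward as they close: fully open they stand 13 mm farther back than shut.
Start: joints at [-1.346, 0.313, 0.046, 1.304, 0, 1.431], TCP at [0.205, -0.537, 0.231] pointing down, gripper open.
Joint ranges: [-2.76, 2.76], [-0.86, 1.69], [-1.03, 1.26], [-2.2, 2.34], [-1.47, 1.5], [-3.14, 3.14]. Speed limits (rad/s): [2.57, 2.57, 3.14, 3.14, 3.14, 3.14].

### API

Orientations are given as a unit quaternion [w, x, y, z].
In Python, from workcell import env, imaging, ticket gives the robot as it stands. The module is installed in compiled form; this text tells all that it offers.
- The arm moves only by the tool apply_moves, never from a script. Its argument "rows" is a list of rows, each an object with "xyz": the shift along the tool's x, y, z in mm, a list of three; "turn": the turn, a rotation vector about the tool's x, y, z in rad, a list of three; "grip": the opening, from 0 (shut) to 1 (fully open). A call has 1 to 12 rows; each row is the pose to reach, as a shift and turn from the pose commanded when the call began, along the tool's axes at that moment; what a row does not reach only later rows make up. A row lasts 1/12 s, in which the tool goes at most 41.7 mm and 7.16 degrees, less where a joint would pass 70% of its speed; a pose out of reach is approached as far as the arm can. A call with a gripper value outside its range is refused whole. The fingers move at their own pace and stop on an object; "force" is the grip in N (left out, the last holds). Time passes only in rows, so rows that repeat a pose let the fingers close. It gives the time, the measured TCP pose, the force, the opening and the grip force at its end, in the units of the state.
- env.get_state(): the state, without advancing time (a new reading comes with each control period).
- imaging.read_camera(name): name is "side" or "top"; returns a dict with "color" (400x640x3 uint8, blue, green, red), "z_map" (400x640 float32, m along the optical axis (not along the pixel's ray), 0 where there is no reading), "camera_matrix" (3x3 intrinsics, pixels), "k1" (the pictures are not rectified: a ray, as slopes to the right and down, at radius r is drawn at 1 + k1 r^2 times it, then the intrinsics apply), "view" (4x4, takes a point from world to camera coordinates). Camera axes: x right, y down, z forward; pixel columns grow to the right and rows downward; lengths in m; the calibration is good to about 2 mm. A picture is of the moment at which its call begins.
- ticket.hand_in(): hands the job in; it is judged then, once.
The state is a dict: "clock": time; "joint_pos": joint angles; "qvel": joint speeds; "tau": joint torques, N m; "tcp_pos": TCP position; "orientation": TCP orientation; "wrist_force": force on the tool from outside, world axes, zero at the start; "ft_torque": the same for the moment, N m; "finger_gap": finger opening in m; "grip_force": force on a finger pad.
Only numpy, scipy, OpenCV 4.12 (cv2) and the standard library are available. Lean on these libraries where they do the work, as an engineer would, in place of code of your own. Each camera call takes 0.05 s, during which the arm holds its last target. There are 200 camera calls.

## Working session

There is one attempt and no reset: what is moved stays moved. The work goes in short steps, Python scripts to look and compute and a tool call to move; the robot and the scene stay as the last step left them, time stands still between calls to the robot, and variables do not carry over. Pictures are saved under pics/ and viewed, at most 10 in all, crops included, and the job is handed in when it is done.

Besides the shell and the picture viewer there is one more tool, called after ">>>" by a JSON object that holds its "fn" and its "kwargs", one argument or row to a line. apply_moves: Moves the arm, as the interface text tells. Its arguments: {"type":"object","properties":{"rows":{"type":"array"},"force":{"type":"number"}},"required":["rows"]}

```bash
mkdir -p pics; cat > h.py <<'E'
import numpy as np, cv2
from workcell import env, imaging, ticket
from scipy.spatial.transform import Rotation as R
def shot(n):
    return imaging.read_camera(n)
def pts(c,uv):
    "pixels -> slopes"
    K=c["camera_matrix"];k=c["k1"]
    return cv2.undistortPoints(np.float64(uv).reshape(-1,1,2),K,np.array([k,0,0,0.])).reshape(-1,2)
def plane(c,uv,z):
    s=pts(c,uv);V=c["view"];Rm=V[:3,:3];o=-Rm.T@V[:3,3]
    d=np.c_[s,np.ones(len(s))]@Rm
    return o+d*((z-o[2])/d[:,2])[:,None]
def cloud(c):
    "world point per pixel"
    h,w=c["z_map"].shape;u,v=np.meshgrid(np.arange(w),np.arange(h))
    s=pts(c,np.c_[u.ravel(),v.ravel()]);z=c["z_map"].ravel()[:,None]
    P=np.c_[s*z,z];V=c["view"]
    return ((P-V[:3,3])@V[:3,:3]).reshape(h,w,3)
def proj(c,P):
    V=c["view"];q=np.atleast_2d(P)@V[:3,:3].T+V[:3,3]
    s=q[:,:2]/q[:,2:];s=s*(1+c["k1"]*(s**2).sum(1))[:,None]
    return s@c["camera_matrix"][:2,:2].T+c["camera_matrix"][:2,2]
E
python3 - <<'E'
from h import *
np.set_printoptions(precision=4,suppress=True)
for n in("side","top"):
    c=shot(n);cv2.imwrite(f"pics/{n}0.png",c["color"]);np.save(f"{n}0.npy",c,allow_pickle=True)
    V=c["view"];print(n,c["camera_matrix"].ravel(),c["k1"],-V[:3,:3].T@V[:3,3],V[2,:3],(c["z_map"]>0).mean())
print(env.get_state())
E
```

```text
side [361.5723   0.     323.6717   0.     361.5723 206.7852   0.       0.
   1.    ] -0.04214772615711175 [0.4702 0.611  0.5798] [ 0.1323 -0.8023 -0.5821] 0.99576171875
top [509.0112   0.     324.2611   0.     509.0112 205.8699   0.       0.
   1.    ] 0.015728988857805052 [ 0.448  -0.0849  1.6378] [ 0.093  -0.0048 -0.9957] 0.996
{'clock': 0.1, 'joint_pos': array([-1.3456,  0.3139,  0.0451,  1.3036, -0.    ,  1.4312]), 'qvel': array([-0.0002, -0.0019,  0.0018,  0.0001, -0.0007, -0.001 ]), 'tau': array([  0.002 , -48.1724,  29.9244,   0.0128,  -0.0002,  -0.    ]), 'tcp_pos': array([ 0.205 , -0.5367,  0.2305]), 'orientation': array([-0.0008,  0.9834,  0.1814, -0.    ]), 'wrist_force': array([-0.1003, -0.3344, -0.2895]), 'ft_torque': array([-0.0205,  0.0476,  0.0512]), 'grip_force': 0.0, 'finger_gap': 0.0854616794471901}
```

View pics/side0.png

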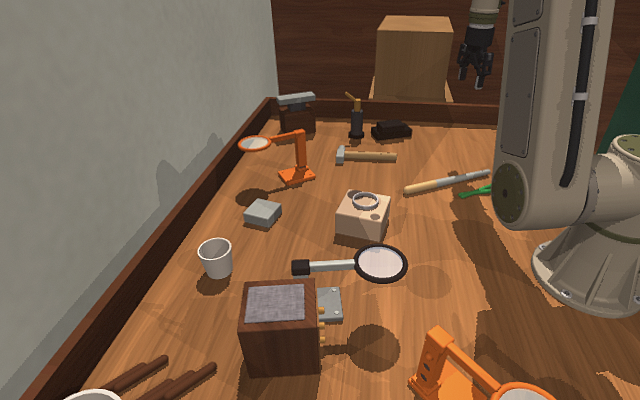

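View pics/top0.png

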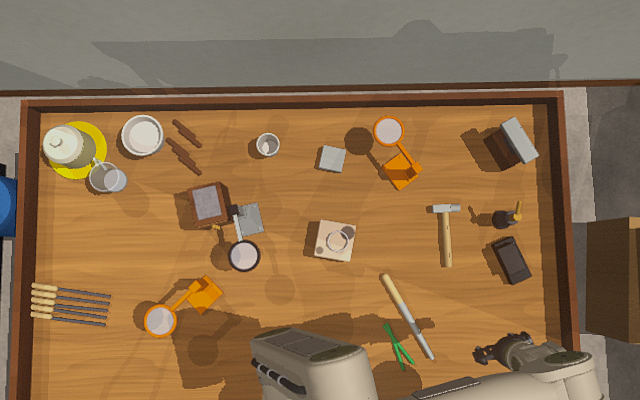

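Candidates for the magnifier: the grey/black one (top: clamp 236,211, lens 244,256; side: clamp 300,267, lens 381,263), and the orange look-alikes (top 205,293 and 403,170). I choose the grey-based one beside the chest. The bangle is at top (337,240) on the brick.

```bash
python3 - <<'E'
from h import *
np.set_printoptions(precision=4,suppress=True)
C={n:np.load(f"{n}0.npy",allow_pickle=True).item() for n in("side","top")}
T=cloud(C["top"]);S=cloud(C["side"])
def st(name,P,m):
    p=P[m];print(name,len(p),"med",np.median(p,0),"min",p.min(0),"max",p.max(0));return p
# lens rim ellipse: dark pixels in windows
for n,(u0,u1,v0,v1) in {"top":(224,264,236,275),"side":(350,412,240,288)}.items():
    g=C[n]["color"].max(2);m=np.zeros(g.shape,np.uint8);m[v0:v1,u0:u1]=(g[v0:v1,u0:u1]<55)
    cs,_=cv2.findContours(m,cv2.RETR_EXTERNAL,cv2.CHAIN_APPROX_NONE);c=max(cs,key=cv2.contourArea)
    e=cv2.fitEllipse(c);print(n,"lens",e, plane(C[n],[e[0]],.131)); C[n]["e"]=e
    P=cloud(C[n]);p=P[m>0];print("rim z",np.percentile(p[:,2],[5,50,95]))
# arm / clamp from top: points with z 0.1-.16 in window
for lab,P,(u0,u1,v0,v1) in (("top",T,(205,275,195,280)),):
    w=np.zeros(P.shape[:2],bool);w[v0:v1,u0:u1]=1
    hsv=cv2.cvtColor(C[lab]["color"],cv2.COLOR_BGR2HSV)
    cl=w&(P[...,2]>.115)&(P[...,2]<.16)
    for lo,hi in((.128,.138),(.138,.15)): st(f"z{lo}",P,w&(P[...,2]>lo)&(P[...,2]<hi))
    z=P[195:280,205:275,2]*1000
    print(z[::3,::3].astype(int))
def rect(name,z0,z1,win):
    u0,u1,v0,v1=win;w=np.zeros(T.shape[:2],bool);w[v0:v1,u0:u1]=1
    m=w&(T[...,2]>z0)&(T[...,2]<z1);p=T[m];r=cv2.minAreaRect((p[:,:2]*1000).astype(np.float32))
    print(name,m.sum(),r,"z",np.median(p[:,2]))
rect("chest",.12,.14,(180,235,175,235)); rect("brick",.055,.07,(305,365,212,270))
rect("base",.006,.017,(225,270,195,245)); rect("bangle",.070,.085,(315,360,215,265))
rect("cup",.05,.08,(250,285,125,165));rect("block",.02,.04,(310,350,140,180));rect("orange",.05,.2,(370,430,100,195));rect("or2",.05,.2,(135,225,265,345))
crop=C["top"]["color"][170:290,170:290];cv2.imwrite("pics/crop.png",cv2.resize(crop,(600,600),interpolation=cv2.INTER_CUBIC))
E
```

```text
Traceback (most recent call last):
cv2.error: OpenCV(4.12.0) /io/opencv/modules/imgproc/src/shapedescr.cpp:361: error: (-201:Incorrect size of input array) There should be at least 5 points to fit the ellipse in function 'fitEllipseNoDirect'
```

```bash
cat > m1.py <<'E'
from h import *
np.set_printoptions(precision=4,suppress=True,linewidth=200)
C={n:np.load(f"{n}0.npy",allow_pickle=True).item() for n in("side","top")}
T=cloud(C["top"])
L={}
for n,(u0,u1,v0,v1) in {"top":(224,264,236,275),"side":(350,412,240,288)}.items():
    g=C[n]["color"].max(2);m=np.zeros(g.shape,np.uint8);m[v0:v1,u0:u1]=(g[v0:v1,u0:u1]<75)
    print(n,m.sum(),np.percentile(g[v0:v1,u0:u1],[1,5,20]))
    cs,_=cv2.findContours(m,cv2.RETR_EXTERNAL,cv2.CHAIN_APPROX_NONE);c=max(cs,key=len)
    e=cv2.fitEllipse(c);print("lens",e, plane(C[n],[e[0]],.131))
    p=cloud(C[n])[m>0];print("rim z",np.percentile(p[:,2],[5,50,95]))
P=T[195:280:3,205:275:3]
print((P[...,2]*1000).astype(int))
def rect(name,z0,z1,win):
    u0,u1,v0,v1=win;w=np.zeros(T.shape[:2],bool);w[v0:v1,u0:u1]=1
    m=w&(T[...,2]>z0)&(T[...,2]<z1);p=T[m];r=cv2.minAreaRect((p[:,:2]*1000).astype(np.float32))
    print(name,m.sum(),r,"z",np.median(p[:,2]),"mean",p.mean(0))
rect("chest",.12,.14,(180,232,175,235)); rect("brick",.055,.07,(305,365,212,270))
rect("base",.006,.017,(225,270,195,245)); rect("bangle",.070,.085,(315,360,215,265))
rect("clamp",.136,.15,(230,245,200,220))
rect("arm",.134,.146,(234,246,216,238))
rect("cup",.05,.08,(250,285,125,165));rect("block",.02,.04,(310,350,140,180));rect("orange",.05,.2,(370,430,100,195));rect("or2",.05,.2,(135,225,265,345))
E
cat > crop.py <<'E'
from h import *
c=np.load("top0.npy",allow_pickle=True).item()
cv2.imwrite("pics/crop.png",cv2.resize(c["color"][170:290,170:290],(600,600),interpolation=cv2.INTER_CUBIC))
E
python3 crop.py; python3 m1.py
```

```text
top 177 [ 50.59  58.   114.  ]
lens ((243.58953857421875, 255.5915985107422), (30.168968200683594, 31.010478973388672), 53.0404167175293) [[0.4461 0.1481 0.131 ]]
rim z [0.1299 0.1349 0.1416]
side 596 [32.75 44.   74.  ]
lens ((380.0507507324219, 263.4131164550781), (38.84954071044922, 53.887290954589844), 99.47932434082031) [[0.4491 0.1482 0.131 ]]
rim z [0.1313 0.1357 0.1374]
[[ 134  130  129  130  134  131  120   68    5   -3   -5   10    4    4    0   -1   11    5    4    0    3   -1    3   -2]
 [ 129  132  135  132  134  132  133   84   24    4    7    2   -1    1    1    2    6    1   -1    7    2    0    3   -2]
 [ 131  139  134  130  133  127  126   91   25    0   -4    2    0    4   -8    0   -7    1    0   -4    0    0   -1    5]
 [ 131  134  139  134  129  125  125  104   53  134  139  -11   -4    7   11    8    6   13    1    0    2    3   -4    2]
 [ 131  137  138  133  134  134  120  121  135  142  134  126   64   22   18   13    5   13   -1    0    4   -3   11    0]
 [ 129  130  136  130  126  135  128  128   76  140  140  139   77   13   10   14   14   13    2   -3   
[... 3777 characters left out ...]
8477) z 0.13841194350503686 mean [0.5326 0.1646 0.1387]
cup 126 ((794.3489379882812, 80.54171752929688), (70.57608795166016, 68.30268096923828), 87.64631652832031) z 0.06297585301958689 mean [0.7997 0.0832 0.0628]
block 539 ((752.51025390625, -120.86912536621094), (74.74552917480469, 76.25732421875), 76.36756896972656) z 0.029700450214836933 mean [ 0.7514 -0.1208  0.0298]
orange 1193 ((804.5247802734375, -337.30517578125), (189.49107360839844, 248.71014404296875), 89.97254943847656) z 0.13365694382645357 mean [ 0.8042 -0.3084  0.1244]
or2 1175 ((298.7942199707031, 350.479736328125), (93.35247802734375, 207.63714599609375), 41.559349060058594) z 0.13475782882231174 mean [0.284  0.3682 0.1325]
```

View pics/crop.png

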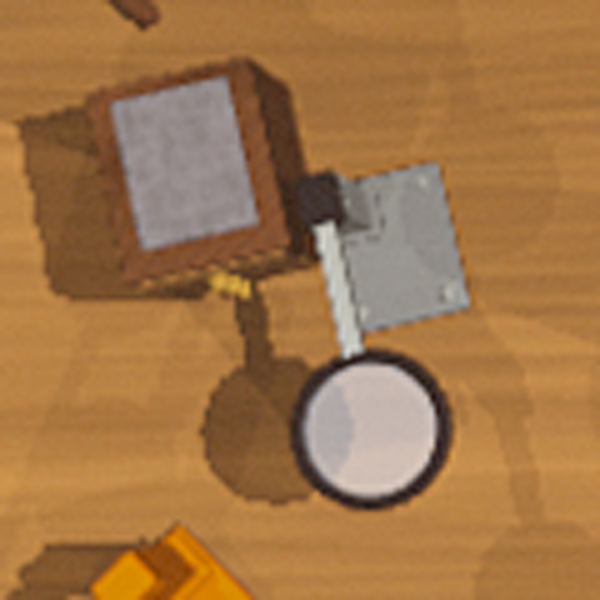

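The crop shows the steel arm running from the black clamp (crop 320,200) to the black-rimmed lens (crop 370,430), the grey base to its right and the chest with its knobs (230,285) to its left. This is the right magnifier. Next I measure the bangle and the chest front precisely.

```bash
cat > m2.py <<'E'
from h import *
np.set_printoptions(precision=4,suppress=True,linewidth=200)
C={n:np.load(f"{n}0.npy",allow_pickle=True).item() for n in("side","top")}
out=[]
for n,(u0,u1,v0,v1) in {"top":(318,356,222,258),"side":(345,388,188,216)}.items():
    im=C[n]["color"];hsv=cv2.cvtColor(im,cv2.COLOR_BGR2HSV)
    m=np.zeros(im.shape[:2],np.uint8);m[v0:v1,u0:u1]=(hsv[v0:v1,u0:u1,1]<38)
    cs,_=cv2.findContours(m,cv2.RETR_EXTERNAL,cv2.CHAIN_APPROX_NONE);c=max(cs,key=len)
    e=cv2.fitEllipse(cv2.convexHull(c));print(n,m.sum(),e,plane(C[n],[e[0]],.074),plane(C[n],[e[0]],.069))
    z=cv2.resize(im[v0-14:v1+14,u0-14:u1+14],None,fx=5,fy=5,interpolation=cv2.INTER_CUBIC)
    mm=cv2.resize(m[v0-14:v1+14,u0-14:u1+14]*255,None,fx=5,fy=5,interpolation=cv2.INTER_NEAREST)
    z=np.hstack([z,cv2.cvtColor(mm,cv2.COLOR_GRAY2BGR)]);out.append(cv2.copyMakeBorder(z,0,0,0,800-z.shape[1],cv2.BORDER_CONSTANT))
cv2.imwrite("pics/bangle.png",np.vstack(out)[:600])
T=cloud(C["top"]);w=np.zeros(T.shape[:2],bool);w[175:235,180:231]=1
p=T[w&(T[...,2]>.124)&(T[...,2]<.138)]
a=np.radians(11.5);x=np.array([-np.cos(a),-np.sin(a)]);y=np.array([-x[1],x[0]])
q=p[:,:2]-[.5848,.1754];q=np.c_[q@x,q@y]*1000
print("chest in magnifier frame",np.percentile(q,[0,1,3,50,97,99,100],axis=0))
w[:]=0;w[212:270,305:365]=1;p=T[w&(T[...,2]>.059)&(T[...,2]<.069)];r=cv2.minAreaRect((p[:,:2]*1000).astype(np.float32));print(r)
# arm line
w[:]=0;w[214:240,230:250]=1;p=T[w&(T[...,2]>.13)&(T[...,2]<.148)][:,:2]
print("arm fit",cv2.fitLine(p.astype(np.float32),cv2.DIST_HUBER,0,.01,.01).ravel())
E
python3 m2.py
```

```text
top 93 ((337.62060546875, 240.871826171875), (20.733766555786133, 21.243175506591797), 47.16392517089844) [[ 0.4855 -0.1313  0.074 ]] [[ 0.4857 -0.1314  0.069 ]]
side 167 ((365.01165771484375, 200.06822204589844), (17.02117347717285, 26.47632598876953), 93.89382934570312) [[ 0.4885 -0.1267  0.074 ]] [[ 0.4887 -0.134   0.069 ]]
chest in magnifier frame [[ -93.0641 -125.4653]
 [ -91.4117 -123.3167]
 [ -88.5885 -121.6959]
 [ -32.3828  -74.0235]
 [  23.6987  -27.1388]
 [  26.555   -25.3143]
 [  29.0262   -8.8705]]
((489.6282958984375, -122.97990417480469), (113.75616455078125, 114.89433288574219), 78.95890045166016)
arm fit [0.9701 0.2429 0.5305 0.1636]
```

View pics/bangle.png

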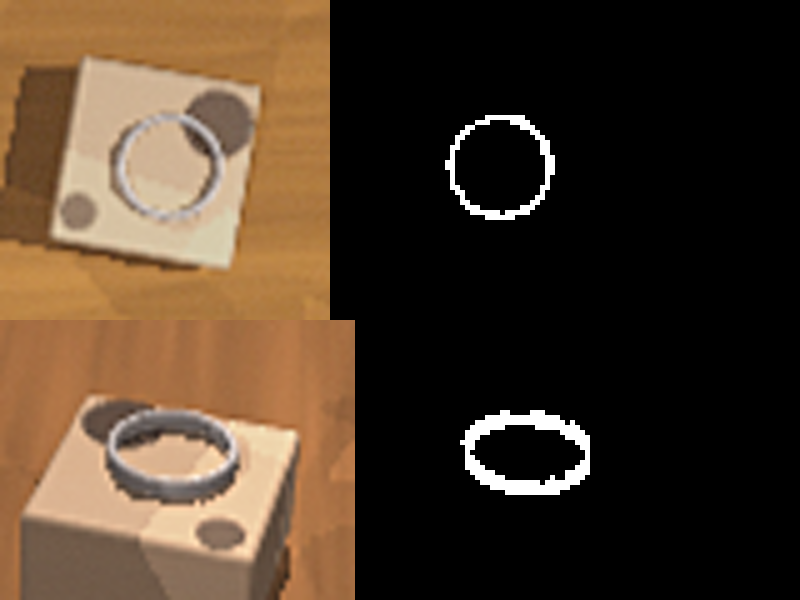

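The top and side views agree on the lens (≈0.4475, 0.148, z 0.131–0.135) and the bangle (≈0.487, −0.131). The brick's yaw is −11° and the chest front is at x_m ≈ 27, so a grip at x_m = 54 is clear of it. I'll move to a hover above the arm bar.

>>> {"fn": "apply_moves", "kwargs": {
  "rows": [
    {"xyz": [46,-45,3],"turn": [0,0,0.02],"grip": 0.47},
    {"xyz": [139,-135,8],"turn": [0,0,0.05],"grip": 0.47},
    {"xyz": [232,-225,12],"turn": [0,0,0.08],"grip": 0.47},
    {"xyz": [324,-314,16],"turn": [0,0,0.1],"grip": 0.47},
    {"xyz": [417,-404,20],"turn": [0,0,0.13],"grip": 0.47},
    {"xyz": [510,-494,25],"turn": [0,0,0.15],"grip": 0.47},
    {"xyz": [556,-539,30],"turn": [0,0,0.164],"grip": 0.47},
    {"xyz": [556,-539,30],"turn": [0,0,0.164],"grip": 0.47},
    {"xyz": [556,-539,30],"turn": [0,0,0.164],"grip": 0.47},
    {"xyz": [556,-539,30],"turn": [0,0,0.164],"grip": 0.47},
    {"xyz": [556,-539,30],"turn": [0,0,0.164],"grip": 0.47},
    {"xyz": [556,-539,30],"turn": [0,0,0.164],"grip": 0.47}
  ],
  "force": 60
}}

```text
clock: 1.1
tcp_pos: [0.4163, -0.0823, 0.212]
orientation: [0.0, 0.995, 0.1, 0.0]
wrist_force: [-0.2, -0.6, 0.2]
finger_gap: 0.0401
grip_force: 0.0
```

>>> {"fn": "apply_moves", "kwargs": {
  "rows": [
    {"xyz": [162,-219,12],"turn": [0,0,0],"grip": 0.47},
    {"xyz": [162,-219,12],"turn": [0,0,0],"grip": 0.47},
    {"xyz": [162,-219,12],"turn": [0,0,0],"grip": 0.47},
    {"xyz": [162,-219,12],"turn": [0,0,0],"grip": 0.47},
    {"xyz": [162,-219,12],"turn": [0,0,0],"grip": 0.47},
    {"xyz": [162,-219,12],"turn": [0,0,0],"grip": 0.47},
    {"xyz": [162,-219,12],"turn": [0,0,0],"grip": 0.47},
    {"xyz": [162,-219,12],"turn": [0,0,0],"grip": 0.47},
    {"xyz": [162,-219,12],"turn": [0,0,0],"grip": 0.47},
    {"xyz": [162,-219,12],"turn": [0,0,0],"grip": 0.47}
  ]
}}

```text
clock: 1.93
tcp_pos: [0.5305, 0.1622, 0.1996]
orientation: [0.0, 0.995, 0.1, -0.001]
wrist_force: [0.3, 0.7, 0.3]
finger_gap: 0.0402
grip_force: 0.0
```

```bash
python3 - <<'E'
from h import *
c=shot("side");s=env.get_state();print(s["tcp_pos"],s["orientation"])
im=c["color"].copy();q=s["tcp_pos"]
cv2.imwrite("pics/hov.png",cv2.resize(im[180:340,230:430],None,fx=3.7,fy=3.7,interpolation=cv2.INTER_CUBIC))
print(proj(c,np.array([q,[.5319,.1651,.139],[.4476,.148,.131]])))
E
```

```text
[0.53057449 0.16171627 0.19988102] [ 2.39249847e-04  9.95002438e-01  9.98487349e-02 -5.67537379e-04]
[[332.61980362 234.2398158 ]
 [331.73830894 262.56507216]
 [380.9385458  263.42186965]]
```

View pics/hov.png

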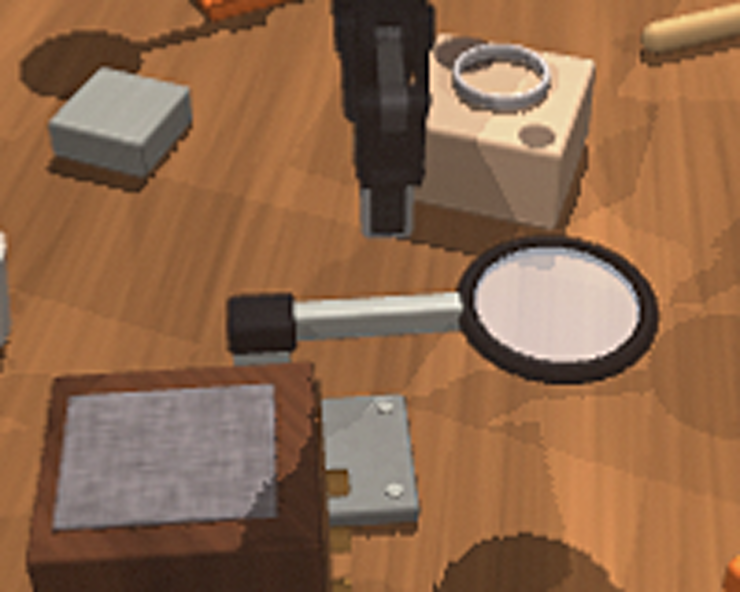

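The fingers (crop 388,235) are above the middle of the bar (crop 295–462, 312) and clear of the chest. I'll descend to just above, then correct.

>>> {"fn": "apply_moves", "kwargs": {
  "rows": [
    {"xyz": [2,-3,20],"turn": [0,0,0],"grip": 0.47},
    {"xyz": [2,-3,40],"turn": [0,0,0],"grip": 0.47},
    {"xyz": [2,-3,60],"turn": [0,0,0],"grip": 0.47},
    {"xyz": [2,-3,75],"turn": [0,0,0],"grip": 0.47},
    {"xyz": [2,-3,85],"turn": [0,0,0],"grip": 0.47},
    {"xyz": [2,-3,87],"turn": [0,0,0],"grip": 0.47},
    {"xyz": [2,-3,87],"turn": [0,0,0],"grip": 0.47},
    {"xyz": [2,-3,87],"turn": [0,0,0],"grip": 0.47}
  ]
}}

```text
clock: 2.65
tcp_pos: [0.5331, 0.1654, 0.1141]
orientation: [0.0, 0.995, 0.1, 0.001]
wrist_force: [-0.7, 1.0, -0.6]
finger_gap: 0.0401
grip_force: 0.0
```

```bash
python3 - <<'E'
from h import *
s=env.get_state();print(s["tcp_pos"],s["orientation"])
out=[]
for n,(u0,u1,v0,v1) in {"side":(290,400,220,290),"top":(195,305,190,260)}.items():
    c=shot(n);out.append(cv2.resize(c["color"][v0:v1,u0:u1],None,fx=4.2,fy=4.2,interpolation=cv2.INTER_CUBIC))
cv2.imwrite("pics/low.png",np.vstack(out))
E
```

```text
[0.53312977 0.1654359  0.11410123] [4.20924141e-05 9.95009882e-01 9.97743552e-02 6.40797767e-04]
```

View pics/low.png

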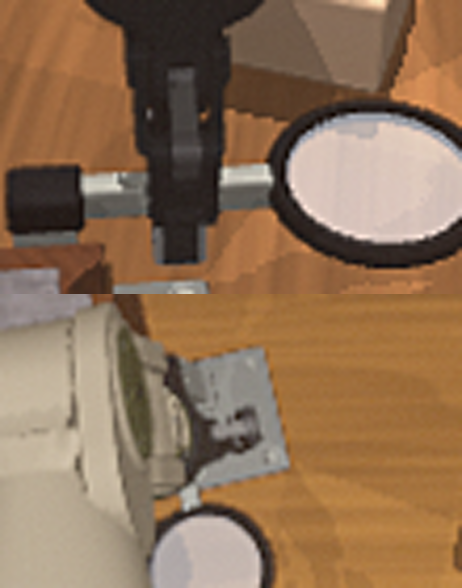

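The fingers straddle the bar mid-length (side crop 180,195) and nothing touches the chest. I'll close.

>>> {"fn": "apply_moves", "kwargs": {
  "rows": [
    {"xyz": [0,0,1],"turn": [0,0,0],"grip": 0.25},
    {"xyz": [0,0,1],"turn": [0,0,0],"grip": 0.18},
    {"xyz": [0,0,1],"turn": [0,0,0],"grip": 0.1},
    {"xyz": [0,0,1],"turn": [0,0,0],"grip": 0.0},
    {"xyz": [0,0,1],"turn": [0,0,0],"grip": 0.0},
    {"xyz": [0,0,1],"turn": [0,0,0],"grip": 0.0},
    {"xyz": [0,0,1],"turn": [0,0,0],"grip": 0.0}
  ],
  "force": 90
}}

```text
clock: 3.33
tcp_pos: [0.5329, 0.166, 0.1122]
orientation: [0.0, 0.995, 0.1, 0.0]
wrist_force: [0.6, -0.2, 0.6]
finger_gap: 0.0104
grip_force: 87.6
```

>>> {"fn": "apply_moves", "kwargs": {
  "rows": [
    {"xyz": [0,0,-3],"turn": [0,0,0],"grip": 0.0},
    {"xyz": [0,0,-8],"turn": [0,0,0],"grip": 0.0},
    {"xyz": [0,0,-14],"turn": [0,0,0],"grip": 0.0},
    {"xyz": [0,0,-20],"turn": [0,0,0],"grip": 0.0},
    {"xyz": [0,0,-25],"turn": [0,0,0],"grip": 0.0},
    {"xyz": [0,0,-25],"turn": [0,0,0],"grip": 0.0},
    {"xyz": [0,0,-25],"turn": [0,0,0],"grip": 0.0}
  ]
}}

```text
clock: 3.92
tcp_pos: [0.5328, 0.166, 0.1375]
orientation: [0.0, 0.995, 0.1, 0.0]
wrist_force: [-0.4, -0.4, -10.0]
finger_gap: 0.0103
grip_force: 87.9
```

```bash
python3 - <<'E'
from h import *
s=env.get_state();print(s["tcp_pos"],s["orientation"],s["wrist_force"],s["ft_torque"])
c=shot("side");cv2.imwrite("pics/lift.png",cv2.resize(c["color"][190:330,230:430],None,fx=3.5,fy=3.5,interpolation=cv2.INTER_CUBIC))
E
```

```text
[0.53283704 0.16595931 0.13749259] [1.92159046e-05 9.94964469e-01 1.00227647e-01 3.50932795e-04] [-0.36510026 -0.43994528 -9.95448515] [0.10143747 0.33992166 0.02710755]
```

View pics/lift.png

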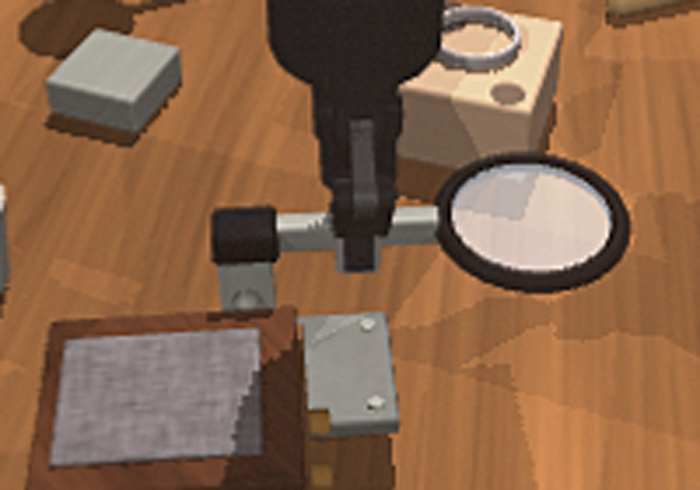

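It is lifted level, with the button visible in the top hole (crop 247,298). I'll raise it and carry it towards the brick, smoothly.

>>> {"fn": "apply_moves", "kwargs": {
  "rows": [
    {"xyz": [0,0,-8],"turn": [0,0,0],"grip": 0.0},
    {"xyz": [0,2,-20],"turn": [0,0,0],"grip": 0.0},
    {"xyz": [0,7,-33],"turn": [0,0,0],"grip": 0.0},
    {"xyz": [-1,16,-45],"turn": [0,0,0.01],"grip": 0.0},
    {"xyz": [-2,29,-56],"turn": [0,0,0.03],"grip": 0.0},
    {"xyz": [-4,46,-64],"turn": [0,0,0.05],"grip": 0.0},
    {"xyz": [-5,66,-68],"turn": [0,0,0.08],"grip": 0.0},
    {"xyz": [-7,88,-70],"turn": [0,0,0.11],"grip": 0.0},
    {"xyz": [-8,111,-70],"turn": [0,0,0.14],"grip": 0.0},
    {"xyz": [-10,135,-70],"turn": [0,0,0.17],"grip": 0.0},
    {"xyz": [-12,159,-70],"turn": [0,0,0.2],"grip": 0.0},
    {"xyz": [-14,182,-70],"turn": [0,0,0.23],"grip": 0.0}
  ]
}}

```text
clock: 4.97
tcp_pos: [0.5549, -0.0172, 0.2075]
orientation: [0.0, 1.0, -0.016, -0.0]
wrist_force: [1.0, 0.4, -9.6]
finger_gap: 0.0102
grip_force: 88.0
```

>>> {"fn": "apply_moves", "kwargs": {
  "rows": [
    {"xyz": [4,22,0],"turn": [0,0,0.03],"grip": 0.0},
    {"xyz": [7,43,0],"turn": [0,0,0.06],"grip": 0.0},
    {"xyz": [11,63,0],"turn": [0,0,0.08],"grip": 0.0},
    {"xyz": [14,81,0],"turn": [0,0,0.1],"grip": 0.0},
    {"xyz": [17,97,0],"turn": [0,0,0.12],"grip": 0.0},
    {"xyz": [19,110,0],"turn": [0,0,0.14],"grip": 0.0},
    {"xyz": [21,120,0],"turn": [0,0,0.15],"grip": 0.0},
    {"xyz": [22,126,0],"turn": [0,0,0.158],"grip": 0.0},
    {"xyz": [22,129,0],"turn": [0,0,0.161],"grip": 0.0},
    {"xyz": [22,130,0],"turn": [0,0,0.161],"grip": 0.0},
    {"xyz": [22,130,0],"turn": [0,0,0.161],"grip": 0.0},
    {"xyz": [22,130,0],"turn": [0,0,0.161],"grip": 0.0}
  ]
}}

```text
clock: 5.97
tcp_pos: [0.5732, -0.145, 0.2072]
orientation: [-0.0, 0.996, -0.094, -0.0]
wrist_force: [-0.1, 0.9, -8.7]
finger_gap: 0.0102
grip_force: 88.0
```

```bash
python3 - <<'E'
from h import *
s=env.get_state();print(s["tcp_pos"],s["orientation"],s["wrist_force"])
c=shot("side");np.save("s1.npy",c);a=cv2.resize(c["color"][140:260,270:430],None,fx=3.6,fy=3.6,interpolation=cv2.INTER_CUBIC)
c=shot("top");np.save("t1.npy",c);b=cv2.resize(c["color"][190:260,270:400],None,fx=576/130,fy=576/130,interpolation=cv2.INTER_CUBIC)
v=np.vstack([a,b]);print(v.shape);cv2.imwrite("pics/carry.png",cv2.resize(v,None,fx=.79,fy=.79))
E
```

```text
[ 0.57318558 -0.14495427  0.20716495] [-2.23796783e-04  9.95529091e-01 -9.44550193e-02 -1.69009318e-04] [-0.09361379  0.86612174 -8.69083488]
(742, 576, 3)
```

View pics/carry.png

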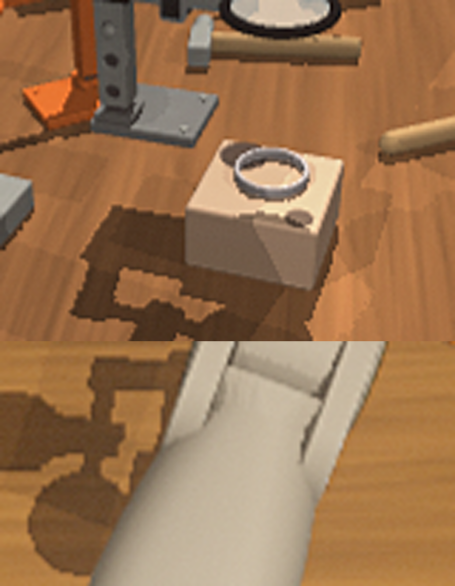

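The side view shows the magnifier upright with its button and holes facing the camera (tube at crop 115,60), and the base behind the brick. The arm hides the top view. I'll measure the lens and base in the side view.

```bash
cat > lens.py <<'E'
from h import *
import sys
def lens(c,zl,guess,dark=75,half=(34,26)):
    u,v=proj(c,np.array([[*guess,zl]]))[0].astype(int);g=c["color"].max(2);m=np.zeros(g.shape,np.uint8)
    sl=np.s_[max(v-half[1],0):v+half[1],u-half[0]:u+half[0]];m[sl]=g[sl]<dark
    cs,_=cv2.findContours(m,cv2.RETR_EXTERNAL,cv2.CHAIN_APPROX_NONE);k=max(cs,key=lambda k:cv2.contourArea(cv2.convexHull(k)))
    e=cv2.fitEllipse(cv2.convexHull(k));p=plane(c,[e[0]],zl)[0];P=cloud(c)[m>0]
    print("lens",np.round(e[0],1),np.round(e[1],1),p.round(4),"rim z",np.percentile(P[:,2],[10,50,90]).round(4));return p
E
python3 - <<'E'
from lens import *
c=np.load("s1.npy",allow_pickle=True).item()
lens(c,.2262,(.487,-.131))
P=cloud(c)
# steel base top
w=np.zeros(P.shape[:2],bool);w[165:195,295:350]=1
hs=cv2.cvtColor(c["color"],cv2.COLOR_BGR2HSV)
m=w&(hs[...,1]<50)&(P[...,2]>.08)&(P[...,2]<.125)
p=P[m];print(m.sum(),np.median(p,0),cv2.minAreaRect((p[:,:2]*1000).astype(np.float32)))
E
```

```text
lens [368.9 125.4] [55.3 71.2] [ 0.4919 -0.2282  0.2262] rim z [0.0074 0.0521 0.2322]
644 [ 0.59065237 -0.14937679  0.10546445] ((593.6546630859375, -167.9127960205078), (82.26285552978516, 92.68128967285156), 76.9017105102539)
```

```bash
sed -i 's/m\[sl\]=g\[sl\]<dark/m[sl]=(g[sl]<dark)\&(abs(cloud(c)[sl][...,2]-zl-.003)<.015)/' lens.py
cat >> lens.py <<'E'
def fit3(c,zl,guess,ym):
    "black rim points from depth, circle fit in the plane, dropping those on the arm/gripper side"
    P=cloud(c);g=c["color"].max(2);m=(g<75)&(abs(P[...,2]-zl-.003)<.015)&(np.hypot(P[...,0]-guess[0],P[...,1]-guess[1])<.062)
    p=plane(c,np.argwhere(m)[:,::-1],zl)[:,:2]
    from scipy.optimize import least_squares
    r=least_squares(lambda q:np.hypot(*(p-q[:2]).T)-q[2],[*guess,.043],loss="soft_l1",f_scale=.002)
    print("circle",m.sum(),r.x.round(4));return r.x
E
python3 - <<'E'
from lens import *
c=np.load("s1.npy",allow_pickle=True).item()
lens(c,.2262,(.487,-.131));fit3(c,.2262,(.487,-.131),0)
c=np.load("side0.npy",allow_pickle=True).item()
lens(c,.131,(.448,.148));fit3(c,.131,(.448,.148),0)
E
```

```text
lens [367.9 142.5] [21.2 43.4] [ 0.4895 -0.1316  0.2262] rim z [0.2264 0.2307 0.2325]
circle 299 [ 0.4896 -0.135   0.0458]
lens [379.9 263.4] [39.5 55. ] [0.4494 0.1481 0.131 ] rim z [0.1329 0.1357 0.137 ]
circle 586 [0.4496 0.1441 0.0442]
```

>>> {"fn": "apply_moves", "kwargs": {
  "rows": [
    {"xyz": [0,1,8],"turn": [0,0,0],"grip": 0.0},
    {"xyz": [0,1,20],"turn": [0,0,0],"grip": 0.0},
    {"xyz": [0,1,32],"turn": [0,0,0],"grip": 0.0},
    {"xyz": [0,1,44],"turn": [0,0,0],"grip": 0.0},
    {"xyz": [0,1,56],"turn": [0,0,0],"grip": 0.0},
    {"xyz": [0,1,68],"turn": [0,0,0],"grip": 0.0},
    {"xyz": [0,1,77],"turn": [0,0,0],"grip": 0.0},
    {"xyz": [0,1,83],"turn": [0,0,0],"grip": 0.0},
    {"xyz": [0,1,85],"turn": [0,0,0],"grip": 0.0},
    {"xyz": [0,1,85],"turn": [0,0,0],"grip": 0.0},
    {"xyz": [0,1,85],"turn": [0,0,0],"grip": 0.0}
  ]
}}

```text
clock: 6.98
tcp_pos: [0.5735, -0.1469, 0.1226]
orientation: [0.0, 0.995, -0.095, 0.0]
wrist_force: [0.3, -0.7, -9.4]
finger_gap: 0.0103
grip_force: 87.9
```

```bash
python3 - <<'E'
from lens import *
s=env.get_state();print(s["tcp_pos"],s["orientation"],s["wrist_force"])
c=shot("side");lens(c,.131+s["tcp_pos"][2]-.1122,(.4895,-.131))
a=cv2.resize(c["color"][150:260,290:420],None,fx=4.5,fy=4.5,interpolation=cv2.INTER_CUBIC)
cv2.imwrite("pics/near.png",a)
E
```

```text
[ 0.57354799 -0.14689861  0.12262104] [ 1.74349892e-04  9.95486096e-01 -9.49064937e-02  4.00325742e-04] [ 0.34881319 -0.70946952 -9.36438211]
lens [365.9 175.5] [21.6 40.2] [ 0.4898 -0.1311  0.1414] rim z [0.1415 0.146  0.1481]
```

View pics/near.png

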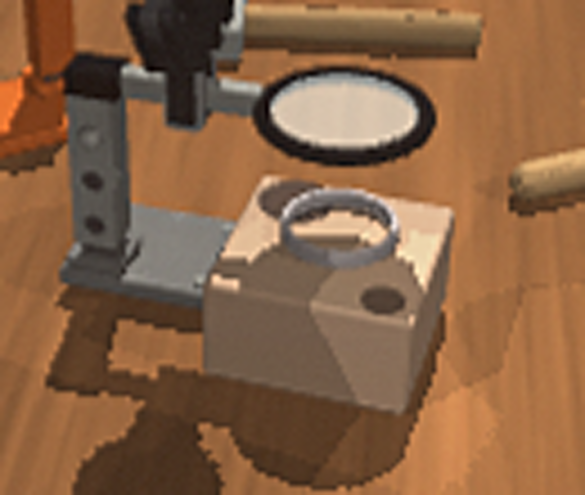

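The base hangs about 10 mm up, just behind the brick and clear of it, and the lens (crop 345,115) is over the bangle (340,228). I'll set it down.

>>> {"fn": "apply_moves", "kwargs": {
  "rows": [
    {"xyz": [0,1,3],"turn": [0,0,0],"grip": 0.0},
    {"xyz": [0,1,6],"turn": [0,0,0],"grip": 0.0},
    {"xyz": [0,1,8],"turn": [0,0,0],"grip": 0.0},
    {"xyz": [0,1,9],"turn": [0,0,0],"grip": 0.0},
    {"xyz": [0,1,10],"turn": [0,0,0],"grip": 0.0},
    {"xyz": [0,1,10.5],"turn": [0,0,0],"grip": 0.0},
    {"xyz": [0,1,10.5],"turn": [0,0,0],"grip": 0.0}
  ]
}}

```text
clock: 7.62
tcp_pos: [0.5729, -0.1477, 0.1123]
orientation: [0.0, 0.995, -0.095, 0.0]
wrist_force: [-4.1, 1.8, 0.7]
finger_gap: 0.0106
grip_force: 89.5
```

It rests on the bench (vertical load about 0). I'll open and go straight up.

>>> {"fn": "apply_moves", "kwargs": {
  "rows": [
    {"xyz": [0,0,0],"turn": [0,0,0],"grip": 0.3},
    {"xyz": [0,0,0],"turn": [0,0,0],"grip": 0.5},
    {"xyz": [0,0,0],"turn": [0,0,0],"grip": 0.5},
    {"xyz": [0,0,0],"turn": [0,0,0],"grip": 0.5},
    {"xyz": [0,0,-15],"turn": [0,0,0],"grip": 0.5},
    {"xyz": [0,0,-45],"turn": [0,0,0],"grip": 0.5},
    {"xyz": [0,0,-75],"turn": [0,0,0],"grip": 0.6},
    {"xyz": [0,0,-105],"turn": [0,0,0],"grip": 0.7},
    {"xyz": [0,-40,-120],"turn": [0,0,0],"grip": 0.8},
    {"xyz": [0,-80,-120],"turn": [0,0,0],"grip": 0.8},
    {"xyz": [0,-120,-120],"turn": [0,0,0],"grip": 0.8},
    {"xyz": [0,-120,-120],"turn": [0,0,0],"grip": 0.8}
  ],
  "force": 40
}}

```text
clock: 8.62
tcp_pos: [0.5967, -0.026, 0.2327]
orientation: [-0.002, 0.996, -0.089, 0.001]
wrist_force: [0.1, -0.7, 0.1]
finger_gap: 0.0684
grip_force: 0.0
```

```bash
cat > m3.py <<'E'
from lens import *
np.set_printoptions(precision=4,suppress=True,linewidth=200)
import sys;zl=float(sys.argv[1])
s=env.get_state();print(s["tcp_pos"],s["orientation"])
c=shot("side");t=shot("top");np.save("s2.npy",c);np.save("t2.npy",t)
lens(c,zl,(.489,-.132));lens(t,zl,(.487,-.132),half=(26,24))
print("top z median", np.median(cloud(t)[215:260,315:360,2]))
P=cloud(c);hs=cv2.cvtColor(c["color"],cv2.COLOR_BGR2HSV);w=np.zeros(P.shape[:2],bool);w[150:260,290:420]=1
# black clamp top: dark points above z .12 near the post
for n,cc in (("side",c),("top",t)):
    Q=cloud(cc);g=cc["color"].max(2);m=(g<60)&(abs(Q[...,2]-zl-.006)<.012)&(np.hypot(Q[...,0]-.625,Q[...,1]+.158)<.03)
    if m.sum()>10:p=Q[m];print(n,"clamp",m.sum(),p.mean(0),cv2.minAreaRect((p[:,:2]*1000).astype(np.float32)))
m=w&(hs[...,1]<50)&(P[...,2]>.006)&(P[...,2]<.018)&(P[...,0]>.55)&(P[...,0]<.66)
p=P[m];print("base",m.sum(),np.median(p,0),cv2.minAreaRect((p[:,:2]*1000).astype(np.float32)))
a=cv2.resize(c["color"][150:260,290:420],None,fx=4,fy=4,interpolation=cv2.INTER_CUBIC)
b=cv2.resize(t["color"][190:265,295:385],None,fx=3,fy=3,interpolation=cv2.INTER_CUBIC)
b=cv2.copyMakeBorder(b,0,440-b.shape[0],0,0,cv2.BORDER_CONSTANT)
cv2.imwrite(f"pics/p{int(zl*1000)}.png",np.hstack([a,b])[:600,:800])
E
python3 m3.py .131
```

```text
[ 0.5967 -0.026   0.2327] [-0.0018  0.9961 -0.0886  0.0014]
lens [366.2 179.4] [21.8 39.9] [ 0.4887 -0.1305  0.131 ] rim z [0.1307 0.1348 0.1363]
lens [338.3 240.5] [30.8 31. ] [ 0.4853 -0.1315  0.131 ] rim z [0.1309 0.1355 0.1395]
top z median 0.06662943599797293
side clamp 100 [ 0.6248 -0.1501  0.1353] ((625.3134155273438, -154.81028747558594), (20.919593811035156, 28.787673950195312), 81.95818328857422)
top clamp 14 [ 0.6221 -0.1527  0.1384] ((622.2040405273438, -155.27821350097656), (18.883258819580078, 26.8566951751709), 82.86236572265625)
base 439 [ 0.5916 -0.1628  0.013 ] ((581.4825439453125, -286.38592529296875), (312.3799743652344, 84.8617935180664), 80.30801391601562)
```

View pics/p131.png

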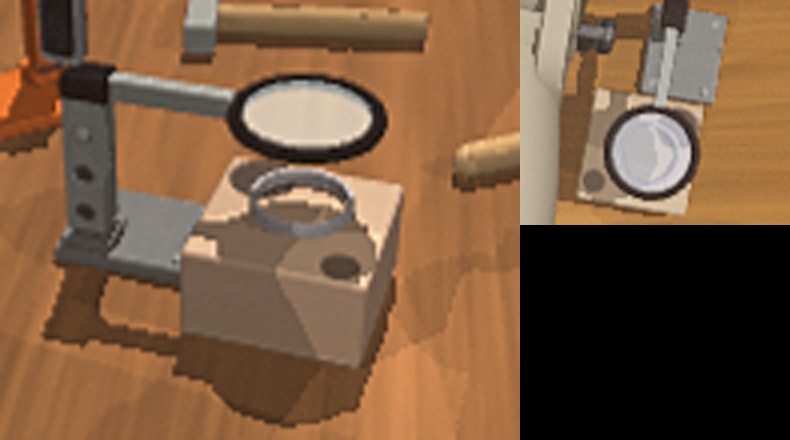

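The lens is centred over the bangle (top view: lens 0.4853,−0.1315; bangle 0.4855,−0.1313), the base stands flat behind the brick, and the button (crop 83,135) is free. Next I hover over the tube.

>>> {"fn": "apply_moves", "kwargs": {
  "rows": [
    {"xyz": [18,40,20],"turn": [0,0,0],"grip": 0.75},
    {"xyz": [35,80,40],"turn": [0,0,0],"grip": 0.75},
    {"xyz": [53,110,50],"turn": [0,0,0],"grip": 0.75},
    {"xyz": [53,120,57],"turn": [0,0,0],"grip": 0.75},
    {"xyz": [53,120,57],"turn": [0,0,0],"grip": 0.75},
    {"xyz": [53,120,57],"turn": [0,0,0],"grip": 0.75},
    {"xyz": [53,120,57],"turn": [0,0,0],"grip": 0.75},
    {"xyz": [53,120,57],"turn": [0,0,0],"grip": 0.75}
  ],
  "force": 40
}}

```text
clock: 9.38
tcp_pos: [0.6251, -0.1588, 0.1754]
orientation: [-0.001, 0.996, -0.093, 0.001]
wrist_force: [-0.1, 0.3, -0.4]
finger_gap: 0.064
grip_force: 0.0
```

>>> {"fn": "apply_moves", "kwargs": {
  "rows": [
    {"xyz": [0,-1,15],"turn": [0,0,0],"grip": 0.75},
    {"xyz": [0,-1,35],"turn": [0,0,0],"grip": 0.75},
    {"xyz": [0,-1,55],"turn": [0,0,0],"grip": 0.75},
    {"xyz": [0,-1,75],"turn": [0,0,0],"grip": 0.75},
    {"xyz": [0,-1,88],"turn": [0,0,0],"grip": 0.75},
    {"xyz": [0,-1,94],"turn": [0,0,0],"grip": 0.75},
    {"xyz": [0,-1,94],"turn": [0,0,0],"grip": 0.75},
    {"xyz": [0,-1,94],"turn": [0,0,0],"grip": 0.75},
    {"xyz": [0,-1,94],"turn": [0,0,0],"grip": 0.75}
  ]
}}

```text
clock: 10.13
tcp_pos: [0.6263, -0.1581, 0.0822]
orientation: [-0.0, 0.996, -0.093, 0.001]
wrist_force: [0.4, -0.5, 0.4]
finger_gap: 0.0638
grip_force: 0.0
```

>>> {"fn": "apply_moves", "kwargs": {
  "rows": [
    {"xyz": [0,0,0],"turn": [0,0,0],"grip": 0.55},
    {"xyz": [0,0,0],"turn": [0,0,0],"grip": 0.5},
    {"xyz": [0,0,0],"turn": [0,0,0],"grip": 0.44},
    {"xyz": [0,0,0],"turn": [0,0,0],"grip": 0.38},
    {"xyz": [0,0,0],"turn": [0,0,0],"grip": 0.32},
    {"xyz": [0,0,0],"turn": [0,0,0],"grip": 0.26},
    {"xyz": [0,0,0],"turn": [0,0,0],"grip": 0.2},
    {"xyz": [0,0,0],"turn": [0,0,0],"grip": 0.2},
    {"xyz": [0,0,0],"turn": [0,0,0],"grip": 0.2}
  ],
  "force": 35
}}

```text
clock: 10.88
tcp_pos: [0.6256, -0.1579, 0.0806]
orientation: [-0.001, 0.996, -0.093, 0.0]
wrist_force: [2.4, 3.4, 1.1]
finger_gap: 0.0258
grip_force: 38.2
```

The gap is 25.8 mm, so the button is held flush. I'll pull up slowly, and check the load before the last stretch.

>>> {"fn": "apply_moves", "kwargs": {
  "rows": [
    {"xyz": [0,0,-2],"turn": [0,0,0],"grip": 0.2},
    {"xyz": [0,0,-4],"turn": [0,0,0],"grip": 0.2},
    {"xyz": [0,0,-7],"turn": [0,0,0],"grip": 0.2},
    {"xyz": [0,0,-10],"turn": [0,0,0],"grip": 0.2},
    {"xyz": [0,0,-13],"turn": [0,0,0],"grip": 0.2},
    {"xyz": [0,0,-16],"turn": [0,0,0],"grip": 0.2},
    {"xyz": [0,0,-18],"turn": [0,0,0],"grip": 0.2},
    {"xyz": [0,0,-20],"turn": [0,0,0],"grip": 0.2},
    {"xyz": [0,0,-20],"turn": [0,0,0],"grip": 0.2},
    {"xyz": [0,0,-20],"turn": [0,0,0],"grip": 0.2}
  ]
}}

```text
clock: 11.72
tcp_pos: [0.6249, -0.1583, 0.1011]
orientation: [-0.0, 0.996, -0.094, -0.0]
wrist_force: [-2.7, 2.1, 0.9]
finger_gap: 0.0257
grip_force: 38.0
```

```bash
python3 - <<'E'
from lens import *
s=env.get_state();print(s["tcp_pos"],s["wrist_force"],s["finger_gap"])
for n in("side",):
    c=shot(n);P=cloud(c);g=c["color"].max(2)
    m=(g<75)&(P[...,2]>.115)&(P[...,2]<.19)&(np.hypot(P[...,0]-.489,P[...,1]+.131)<.05);print(n,m.sum(),np.percentile(P[m][:,2],[10,50,90]))
    cv2.imwrite("pics/mid.png",cv2.resize(c["color"][130:250,280:420],None,fx=4,fy=4,interpolation=cv2.INTER_CUBIC))
E
```

```text
[ 0.6249463  -0.15825073  0.10106753] [-2.68025622  2.07808436  0.88894286] 0.025734521857281006
side 253 [0.1511265  0.15462484 0.1562646 ]
```

The lens rose 19.8 mm together with the tool. I'll raise the remaining ~9.5 mm.

>>> {"fn": "apply_moves", "kwargs": {
  "rows": [
    {"xyz": [0,0,-2],"turn": [0,0,0],"grip": 0.2},
    {"xyz": [0,0,-4],"turn": [0,0,0],"grip": 0.2},
    {"xyz": [0,0,-6],"turn": [0,0,0],"grip": 0.2},
    {"xyz": [0,0,-8],"turn": [0,0,0],"grip": 0.2},
    {"xyz": [0,0,-9],"turn": [0,0,0],"grip": 0.2},
    {"xyz": [0,0,-9.5],"turn": [0,0,0],"grip": 0.2},
    {"xyz": [0,0,-9.5],"turn": [0,0,0],"grip": 0.2},
    {"xyz": [0,0,-9.5],"turn": [0,0,0],"grip": 0.2}
  ]
}}

```text
clock: 12.43
tcp_pos: [0.6252, -0.1583, 0.1107]
orientation: [-0.0, 0.996, -0.094, 0.0]
wrist_force: [-5.0, 2.2, 5.5]
finger_gap: 0.0252
grip_force: 38.4
```

```bash
cat > m4.py <<'E'
from lens import *
s=env.get_state();print(s["tcp_pos"],s["wrist_force"],s["finger_gap"])
c=shot("side");P=cloud(c);g=c["color"].max(2)
m=(g<75)&(P[...,2]>.115)&(P[...,2]<.19)&(np.hypot(P[...,0]-.489,P[...,1]+.131)<.05);print(m.sum(),np.percentile(P[m][:,2],[10,50,90]))
lens(c,.161,(.489,-.131))
import sys
cv2.imwrite(f"pics/{sys.argv[1]}.png",cv2.resize(c["color"][130:240,280:420],None,fx=5,fy=5,interpolation=cv2.INTER_CUBIC))
E
python3 m4.py up
```

```text
[ 0.62517851 -0.15829131  0.11071325] [-5.04620911  2.22560487  5.49278207] 0.02520849687721812
262 [0.1607344  0.16445369 0.16631684]
lens [367. 168.] [22.1 40.8] [ 0.4882 -0.1321  0.161 ] rim z [0.1607 0.1645 0.1663]
```

>>> {"fn": "apply_moves", "kwargs": {
  "rows": [
    {"xyz": [0,0,-0.4],"turn": [0,0,0],"grip": 0.2},
    {"xyz": [0,0,-0.7],"turn": [0,0,0],"grip": 0.2},
    {"xyz": [0,0,-0.7],"turn": [0,0,0],"grip": 0.2},
    {"xyz": [0,0,-0.7],"turn": [0,0,0],"grip": 0.2}
  ]
}}

```text
clock: 12.82
tcp_pos: [0.6252, -0.1583, 0.1107]
orientation: [-0.001, 0.996, -0.094, -0.0]
wrist_force: [-5.4, 1.5, 3.1]
finger_gap: 0.0253
grip_force: 38.3
```

```bash
python3 m4.py up2
```

```text
[ 0.62519399 -0.15828915  0.11070549] [-5.35999584  1.52403548  3.12825367] 0.02526818937151444
263 [0.16090755 0.16464894 0.16627253]
lens [367. 168.] [22.1 40.8] [ 0.4882 -0.1321  0.161 ] rim z [0.1609 0.1646 0.1663]
```

>>> {"fn": "apply_moves", "kwargs": {
  "rows": [
    {"xyz": [0,0,-0.5],"turn": [0,0,0],"grip": 0.2},
    {"xyz": [0,0,-1],"turn": [0,0,0],"grip": 0.2},
    {"xyz": [0,0,-1.5],"turn": [0,0,0],"grip": 0.2},
    {"xyz": [0,0,-1.5],"turn": [0,0,0],"grip": 0.2},
    {"xyz": [0,0,-1.5],"turn": [0,0,0],"grip": 0.2}
  ]
}}

```text
clock: 13.28
tcp_pos: [0.6251, -0.1583, 0.1116]
orientation: [-0.001, 0.996, -0.094, -0.0]
wrist_force: [-2.5, 0.9, -2.5]
finger_gap: 0.0256
grip_force: 37.6
```

```bash
python3 m4.py up3
```

```text
[ 0.62514017 -0.15828098  0.11162607] [-2.54641658  0.8682394  -2.54072665] 0.025570216284581688
259 [0.16132509 0.1654763  0.16735522]
lens [367.  167.7] [22.1 41.1] [ 0.4884 -0.1338  0.161 ] rim z [0.1613 0.1655 0.1674]
```

```bash
cat > btn.py <<'E'
from h import *
np.set_printoptions(linewidth=220)
c=shot("side");g=cv2.cvtColor(c["color"],cv2.COLOR_BGR2GRAY)
ax=np.array([.6247,-.1576]);ym=np.array([-.188,-.982])
for z in (.130,.1,.07): print(z,proj(c,np.array([[*(ax-ym*.0195),z],[*(ax-ym*.013),z]])).round(1).tolist())
u,v=proj(c,np.array([[*(ax-ym*.013),.1]]))[0].astype(int)
print(u,v);print(g[v-14:v+24,u-9:u+9])
E
python3 btn.py
```

```text
0.13 [[309.0, 174.5], [310.0, 173.2]]
0.1 [[309.5, 184.9], [310.4, 183.6]]
0.07 [[310.0, 194.9], [310.9, 193.6]]
310 183
[[ 85  86  89  89  62  31  30  31  33  34  35  88  90  74  82  69  65  73]
 [ 82  72  64  83  63  35  27  31  29  31  29  82  87  69  84  70  65  69]
 [ 79  77  73  81  62  34  31  32  35  30  27  84  89  68  81  81  69  65]
 [ 75  77  77  81  73  37  31  34  33  32  24  84  88  66  82  84  68  63]
 [ 77  78  74  77  77  40  28  34  35  31  27  86  90  67  81  83  67  71]
 [ 76  76  75  73  85  41  27  32  33  35  24  85  89  78  81  84  68  74]
 [ 76  75  69 142 101  39  28  34  33  32  25  74  85  87  84  84  67  75]
 [ 75  75  69 157 117  44  29  29  29  33  24  67  85  75  80  88  68  75]
 [ 78  74  64 155 126  48  24  35  32  30  28  67  89  64  79  90  69  65]
 [ 76  87 105 126 102  55  35  25  26  25  24  66  85  69  81  88  67  60]
 [ 85  85  90  89  82  78  75  75  66  57  44  79  90  71  80  88  69  61]
 [ 82  83  81  80  75  82  84  88  80  81  76  81  86  83  85  85  83  63]
 [ 80  69  57  64  63  78  82  68  77  78  91  84  81  83  85  83  72  62]
 [ 6
[... 1171 characters left out ...]
 88  88  91  68  32 130]
 [104 104 105 106 105 107 112  69  38  49  52  54  61  64  72  47  24 129]
 [104 105 107 104 104 104 113  79  44  39  42  41  44  45  47  34  25 110]
 [105 105 107 105 103 104 112  83  46  42  45  42  45  43  39  36  30 101]
 [106 106 105 105 104 104 112  84  45  39  43  45  43  44  44  37  28 101]
 [107 106 107 105 103 106 116  85  45  41  44  42  43  43  44  36  29 101]
 [108 108 105 104 104 109 116  81  45  41  44  46  43  45  44  39  28  98]
 [109 107 102 103 105 108 108 107  54  40  45  44  47  45  41  36  29  98]
 [108 106 102 100 106 110 116 116  53  39  42  46  45  44  43  36  28 120]
 [107 103 100 102 109 102 127 114  50  37  41  43  44  45  42  31  46 134]]
```

The patch shows a bright dome with a highlight in the hole at pixel (310,183), and the next hole is dark at (311,192), 30 mm below. So the button has sprung out in the second hole. I'll ease down slightly and release.

>>> {"fn": "apply_moves", "kwargs": {
  "rows": [
    {"xyz": [0,0,0.4],"turn": [0,0,0],"grip": 0.25},
    {"xyz": [0,0,0.4],"turn": [0,0,0],"grip": 0.36},
    {"xyz": [0,0,0.4],"turn": [0,0,0],"grip": 0.5},
    {"xyz": [0,0,0.4],"turn": [0,0,0],"grip": 0.7},
    {"xyz": [0,0,0.4],"turn": [0,0,0],"grip": 0.75},
    {"xyz": [0,0,-15],"turn": [0,0,0],"grip": 0.75},
    {"xyz": [0,0,-45],"turn": [0,0,0],"grip": 0.75},
    {"xyz": [0,0,-80],"turn": [0,0,0],"grip": 0.75},
    {"xyz": [0,0,-110],"turn": [0,0,0],"grip": 0.75},
    {"xyz": [0,-40,-120],"turn": [0,0,0],"grip": 0.75},
    {"xyz": [0,-80,-120],"turn": [0,0,0],"grip": 0.75},
    {"xyz": [0,-120,-120],"turn": [0,0,0],"grip": 0.75}
  ]
}}

```text
clock: 14.38
tcp_pos: [0.649, -0.0407, 0.2347]
orientation: [-0.001, 0.996, -0.093, 0.003]
wrist_force: [1.6, 0.6, -1.3]
finger_gap: 0.0638
grip_force: 0.0
```

```bash
python3 m3.py .161; python3 - <<'E'
from h import *
np.set_printoptions(linewidth=220,precision=4,suppress=True)
c=np.load("s2.npy",allow_pickle=True).item();o=np.load("side0.npy",allow_pickle=True).item()
g=cv2.cvtColor(c["color"],cv2.COLOR_BGR2GRAY);print(g[166:200,301:321])
t=np.load("t2.npy",allow_pickle=True).item()
for n,(u0,u1,v0,v1) in {"top":(318,356,222,258),"side":(345,388,186,216)}.items():
    cc={"top":t,"side":c}[n];im=cc["color"];h=cv2.cvtColor(im,cv2.COLOR_BGR2HSV);m=np.zeros(im.shape[:2],np.uint8);m[v0:v1,u0:u1]=h[v0:v1,u0:u1,1]<38
    m[v0:v1,u0:u1]&=(abs(cloud(cc)[v0:v1,u0:u1,2]-.07)<.015)
    k=max(cv2.findContours(m,0,1)[0],key=len)
    if len(k)>5: e=cv2.fitEllipse(cv2.convexHull(k));print(n,e,plane(cc,[e[0]],.069))
E
```

```text
[ 0.649  -0.0407  0.2347] [-0.0007  0.9956 -0.0933  0.0025]
lens [367.2 167.9] [22.1 40.9] [ 0.4878 -0.1329  0.161 ] rim z [0.1614 0.1652 0.167 ]
lens [338.7 240.4] [31.4 31.8] [ 0.4846 -0.1319  0.161 ] rim z [0.1612 0.1649 0.1694]
top z median 0.06650675331773372
side clamp 108 [ 0.6246 -0.1505  0.1658] ((624.04736328125, -154.7660675048828), (19.176776885986328, 29.057729721069336), 80.33584594726562)
top clamp 15 [ 0.6222 -0.1576  0.1664] ((620.764892578125, -156.52291870117188), (20.23486328125, 28.50225830078125), 82.85331726074219)
base 425 [ 0.5922 -0.1621  0.0131] ((581.8549194335938, -285.2967224121094), (309.9151916503906, 84.89676666259766), 80.5850830078125)
[[ 66  63  56  48  81  88  88  88  90  89  88  88  88  89  85  73  66  99 128 128]
 [ 57  55  67  66  85  83  87  85  86  86  88  86  88  85  87  69  65 100 128 125]
 [ 73  84  96  86  88  86  88  86  86  87  86  86  83  85  86  70  63  81 125 125]
 [ 87  84  89  89  88  85  87  88  88  87  86  85  86  87  86  81  69  75 121 122]
 [ 86  75  65  78  85  84  87  81  77  78  85  86  86  87  84  75  67  74 123 121]
 [ 80 
[... 1818 characters left out ...]
]
 [119 117 114 116 122 103  83  86  60  41  44  39  59  85  84  71  66  62 109 132]
 [112 109 107 108 111 102  85  87  83  52  41  34  64  87  84  72  64  72 127 133]
 [109 105 106 107 108 100  83  85  87  83  77  73  83  87  84  71  63 121 137 135]
 [106 107 108 107 106 100  82  83  88  86  87  86  86  84  88  72  45 135 132 131]
 [106 107 106 107 108 107 107  79  62  77  81  86  91  87  92  70  30 132 140 144]
 [108 105 108 108 105 109 114  70  41  50  55  57  63  64  74  53  26 132 143 144]
 [106 108 107 107 106 105 114  78  44  41  41  39  48  46  49  39  28 111 144 142]]Traceback (most recent call last):
  File "<stdin>", line 9, in <module>
ValueError: max() iterable argument is empty
```

The lens stands 30.2 mm higher with the button dome in the second hole. It is about 1 mm off the bangle's centre, upright, and the gripper is clear. I'll settle and hand in.

>>> {"fn": "apply_moves", "kwargs": {
  "rows": [
    {"xyz": [0,-5,-10],"turn": [0,0,0],"grip": 0.75},
    {"xyz": [0,-5,-10],"turn": [0,0,0],"grip": 0.75},
    {"xyz": [0,-5,-10],"turn": [0,0,0],"grip": 0.75},
    {"xyz": [0,-5,-10],"turn": [0,0,0],"grip": 0.75}
  ]
}}

```text
clock: 14.82
tcp_pos: [0.6482, -0.0395, 0.2427]
orientation: [-0.001, 0.996, -0.092, 0.001]
wrist_force: [-0.2, 0.1, -1.0]
finger_gap: 0.0645
grip_force: 0.0
```

```bash
python3 -c "
from workcell import ticket
print(ticket.hand_in())"
```

```text
the job is handed in; nothing more can be done
None
```

The job is handed in (no verdict was returned): the magnifier stands behind the brick with its lens about 1 mm off the bangle's centre, raised one hole (30.2 mm measured) with the button showing in the second hole, and the gripper is clear; my last check that the bangle hadn't moved failed in the script, but nothing was seen to touch it.

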